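Dock the hanging drive carrier

ROBOT

A 6-joint arm with a two-finger parallel gripper is mounted at the origin on the work surface. World frame = base frame: x ahead of the robot, y to its left, z up, the work surface at z = 0. Lengths are in m, angles in rad, forces in N, time in s.
With the tool pointing down it reaches from about 0.325 to 0.85 m from the base axis. Payload 15.5 kg.
Tool frame: the origin (TCP) lies at the very end of the fingers, on their centre line; the grasp point (between the pads) lies 19 mm behind it; z points along the fingers, y is the line along which they close (so a half turn about z gives the same grasp; the last joint's range is limited). The gripper opens to 91 mm and grips with 3 to 60 N. Pads are 32 mm wide; open, the fingers measure 118 mm over their backs; the gripper's body (76 mm by 178 mm) begins 60 mm behind the grasp point.
Start: joints at [1.014, 0.494, 1.345, -0, 1.302, -0.096], TCP at [0.278, 0.56, 0.214] pointing down, gripper open.
Joint ranges: [-2.91, 2.91], [-0.82, 2.16], [0.22, 2.67], [-1.22, 4.37], [0.12, 2.79], [-3.08, 3.08]. Speed limits (rad/s): [1.89, 1.89, 2.57, 3.01, 3.01, 3.01].

INTERFACE

Orientations are given as a rotation vector (axis times angle).
In Python, from workcell import monitor, read_camera, workorder gives the robot as it stands.
- The arm moves only by the tool play_rows, never from a script. Its argument "plan" is a list of rows, each an object with "travel": the shift along the tool's x, y, z in units of 50 mm (1.0 is 50 mm), a list of three; "turn": the turn, a rotation vector about the tool's x, y, z in units of 8 degrees (1.0 is 8 degrees), a list of three; "gripper": the closure, from 0 (fully open) to 1 (shut). A call has 1 to 12 rows; each row is the pose to reach, as a shift and turn from the pose commanded when the call began, along the tool's axes at that moment; what a row does not reach only later rows make up. A row lasts 1/8 s, in which the tool goes at most 62.5 mm and 10.7 degrees, less where a joint would pass 70% of its speed; a pose out of reach is approached as far as the arm can. A call with a gripper value outside its range is refused whole. The fingers move at their own pace and stop on an object; the grip force is fixed at half the most. Time passes only in rows, so rows that repeat a pose let the fingers close. It gives the time, the measured TCP pose, the force, the opening and the grip force at its end, in the units of the state.
- monitor.sense(): the state, without advancing time (a new reading comes with each control period).
- read_camera(name): name is "scene" or "top" or "wrist"; returns a dict with "pixels" (400x640x3 uint8, red, green, blue), "fov_y" (degrees; the focal length in pixels is half the picture's height over the tangent of half this angle, whatever the lens; pixels are square), "cx", "cy" (the principal point, pixels), "R" (3x3) and "t" (3): a world point X has camera coordinates R X + t; the wrist camera has in their place "tool_from_camera" (4x4, takes a point from camera to tool coordinates, whose origin is the TCP and whose axes are the flange's). Camera axes: x right, y down, z forward; pixel columns grow to the right and rows downward; lengths in m; the calibration is good to about 2 mm. A picture is of the moment at which its call begins: read the wrist's pose just before it. There is no depth.
- workorder.sign_off(): hands the job in; it is judged then, once.
The state is a dict: "t": time; "qpos": joint angles; "qvel": joint speeds; "tau": joint torques, N m; "position": TCP position; "tcp_rot": TCP orientation; "wrist_force": force on the tool from outside, world axes, zero at the start; "torque": the same for the moment, N m; "finger_gap": finger opening in m; "grip_force": force on a finger pad.
Only numpy, scipy, OpenCV 4.12 (cv2) and the standard library are available. Lean on these libraries where they do the work, as an engineer would, in place of code of your own. Each camera call takes 0.05 s, during which the arm holds its last target. There are 200 camera calls.

TASK

Lift the drive carrier up and off its hook, lay it down flat on the desk without letting it drop or topple, and let go of it. Then take it again and slide it, connector end first, into the empty bay of the walnut cubby, past the drag of the bay's side springs until it is fully home against the stop, and leave it there. Do not disturb the carrier in the other bay, the clear case or the power switch.

Things in the scene. Friction and masses are not known exactly. Their poses are not given: they have to be found in the camera images.
- carrier: Drive carrier to dock: aluminium slab 100 (x) x 54 (y) x 12 (z) mm, about 160 g; origin at the slab's centre. +x end: connector end (nose). A rigid 5 mm wire bail, 43 mm wide, stands 27 mm out of its -x end; its opening is 22 mm long, 33 wide. At the start it hangs by the bail, swinging freely: x straight down, faces looking along the hook strip. Either face may end up on top.
- carrier_nose (a point): Centre of the carrier's connector end face, at x = +50 mm in the carrier's frame.
- carrier_bail (a point): Centre of the bail bar, at x = -74.5 mm in the carrier's frame.
- stand: Fixed hook stand: walnut foot 100 mm across, 14 high; steel post 16 mm thick, 198 high; origin under the post on the desk. The hook is a flat strip 12 mm wide, 3 thick, its level top 200 mm up, running along the stand's -x (towards the robot) to 52 mm from the post's axis; its tip then turns up, to 8 mm above the strip, ending 62 mm from the axis.
- hook_seat (a point): Point on top of the hook strip, 30 mm from the post's axis; the bail hangs within 8 mm of it. To come off, the bail must rise 8 to 19 mm above the strip, then go out past the tip along the stand's -x.
- bay: The empty docking bay in the cubby's lower storey. Origin: middle of its mouth, on its floor, 10 mm above the desk; x points into the bay, z up. Between its aluminium rails (13 mm high) it is 57 mm wide; the mouth flares to 68 mm over its first 14 mm. From 40 mm in it is roofed by a shelf 17 mm above its floor, so the carrier only goes in by sliding from the front.
- bay_stop (a point): Where the centre of the carrier's nose lies when home: on the rigid stop (black block) 70 mm in from the mouth, 6 mm above the bay's floor; 30 mm of the slab and the bail then stand out of the mouth. From about 40 mm in, two leaf springs rub on the carrier's sides: a drag of about 3 to 8 N, strongest where they are met, well before the stop.
- cubby: Fixed walnut cubby 150 (x) x 284 (y) x 118 mm high, front towards -x; origin under the middle of its base. Two bays, 56 mm left and right of its middle, one empty, one full (which varies), mouths 70 mm in front of its middle. Only its 10 mm base board (5 mm beyond) and the rails reach so far: shelf, cheeks and the four drives with their ceramic bookend begin 40 mm behind the mouths.
- docked: Bystander: a like carrier, home in the other bay. Origin at its slab's centre.
- case: Bystander: clear polycarbonate storage case with a steel spring clip, 125 x 85 x 32 mm, loose on the desk, origin under its centre. In front of it (towards the robot), between hook stand and cubby, the desk is clear.
- power: Bystander: fixed white power block 130 x 62 x 42 mm, origin under its centre; a 30 mm green toggle switch stands on its top, 43 mm towards its -x end.
- toggle (a joint): Angle of the power block's toggle switch: 0 as found, 0.64 rad thrown over.
There are look-alikes about, which are no part of the job. Leave any red look-alike of the carrier alone. What is shaped like the stand but yellow is not meant.

How it is judged:
On the way, in this order (a step that is already met when the one before it is completed fails the run):
1. the carrier is held by the gripper clear of its hook, still up in the air (distance between carrier_bail and hook_seat above 0.045 m and height (world z) of carrier_bail above 0.13 m and contact force between carrier and the fingers above 0.5 N and contact force between carrier and stand below 0.05 N), for 0.1 s.
2. the carrier lies flat and still on the desk, let go (height (world z) of carrier below 0.01 m and (angle between carrier's own z axis and vertical below 0.08 rad or angle between carrier's own z axis and vertical above 3.06 rad) and contact force between carrier and the fingers below 0.05 N and linear speed of carrier below 0.02 m/s), for 0.2 s.
At the end, for the whole second after the job is handed in: The carrier lies flat in the empty bay, nose within 3 mm of the stop (within 5 mm of its home point in all), in line with the bay within about 3 degrees, released and at rest; the other carrier is within 6 mm and the case within 15 mm of where it was, and the switch is not thrown (x of carrier_nose in the frame of bay_stop above -0.003 m and distance between carrier_nose and bay_stop below 0.005 m and angle between the x axis of carrier and the x axis of bay, either way round below 0.06 rad and angle between the z axis of carrier and the z axis of bay, either way round below 0.06 rad and contact force between carrier and the fingers below 0.05 N and linear speed of carrier below 0.01 m/s and distance of docked from where it was at the start of the episode below 0.006 m and distance of case from where it was at the start of the episode below 0.015 m and value of joint toggle below 0.2 rad); the robot touches nothing.
It fails at once if the carrier in the other bay was disturbed (moved over 6 mm) (distance of docked from where it was at the start of the episode above 0.006 m).
It fails at once if the clear case was shoved (over 15 mm) (distance of case from where it was at the start of the episode above 0.015 m).
It fails at once if the power switch was moved (value of joint toggle above 0.2 rad).
It fails at once if the carrier was dropped or toppled: out of the fingers and moving faster than 0.65 m/s (a fall of over 20 mm) (contact force between carrier and the fingers below 0.05 N and linear speed of carrier above 0.65 m/s).
It also fails if it takes over 64 s, if anything falls off the work surface, if the arm or the gripper's body presses on something with over 40 N, if the wrist force passes 120 N, or if a joint passes its speed limit or range.

## Working session

There is one attempt and no reset: what is moved stays moved. The work goes in short steps, Python scripts to look and compute and a tool call to move; the robot and the scene stay as the last step left them, time stands still between calls to the robot, and variables do not carry over. Pictures are saved under pics/ and viewed, at most 13 in all, crops included, and the job is handed in when it is done.

Besides the shell and the picture viewer there is one more tool, called after "Emit:" as name(argument=value, ...) on one line, values as JSON. play_rows: Moves the arm, as the interface text tells. Its arguments: {"type":"object","properties":{"plan":{"type":"array"}},"required":["plan"]}

```bash
mkdir -p pics; cat > h.py <<'E'
import numpy as np, cv2, pickle
from workcell import monitor, read_camera, workorder
from scipy.spatial.transform import Rotation as Ro
def snap(n,f):
    s=monitor.sense(); c=read_camera(n); c['s']={k:s[k] for k in('position','tcp_rot')}
    cv2.imwrite('pics/%s.png'%f,np.ascontiguousarray(c['pixels'][:,:,::-1])); pickle.dump(c,open('pics/%s.pkl'%f,'wb')); return c
def load(f): return pickle.load(open('pics/%s.pkl'%f,'rb'))
def ray(c,u,v):
    f=c['pixels'].shape[0]/2/np.tan(np.radians(c['fov_y'])/2)
    d=np.array([(u-c['cx'])/f,(v-c['cy'])/f,1.])
    if 'R' in c: R=np.array(c['R']);t=np.array(c['t']);return -R.T@t,R.T@d
    T=np.array(c['tool_from_camera']);W=Ro.from_rotvec(c['s']['tcp_rot']).as_matrix()
    return W@T[:3,3]+c['s']['position'],W@T[:3,:3]@d
def onz(c,u,v,z):
    o,d=ray(c,u,v); return o+d*(z-o[2])/d[2]
def proj(c,X):
    f=c['pixels'].shape[0]/2/np.tan(np.radians(c['fov_y'])/2)
    if 'R' in c: p=np.array(c['R'])@X+c['t']
    else:
        W=Ro.from_rotvec(c['s']['tcp_rot']).as_matrix();T=np.array(c['tool_from_camera']);p=T[:3,:3].T@(W.T@(np.array(X)-c['s']['position'])-T[:3,3])
    return np.array([c['cx']+f*p[0]/p[2],c['cy']+f*p[1]/p[2]])
def tri(c1,p1,c2,p2):
    o1,d1=ray(c1,*p1);o2,d2=ray(c2,*p2)
    k=np.linalg.lstsq(np.c_[d1,-d2],o2-o1,rcond=None)[0];a=o1+d1*k[0];b=o2+d2*k[1]
    return (a+b)/2,np.linalg.norm(a-b)
E
python3 - <<'E'
from h import *
for n in('scene','top'):
    c=snap(n,n+'0'); print(n,c['fov_y'],c['cx'],c['cy'],ray(c,320,200))
s=monitor.sense(); print(s['t'],s['position'],s['tcp_rot'],s['finger_gap'],Ro.from_rotvec(s['tcp_rot']).as_matrix().round(3))
E
```

```text
scene 57.83160826388079 320.46536244463323 192.96905547917976 (array([ 1.3399625 , -0.16961829,  1.0519407 ]), array([-0.61413137,  0.09250925, -0.78400475]))
top 44.57196192320656 324.2669760514946 196.07078415897132 (array([ 0.51739378, -0.04868819,  1.43940825]), array([ 0.06937298, -0.01657813, -0.99752386]))
0.1 [0.27830029 0.55922182 0.21338182] [-7.18884762e-01 -3.05790001e+00  1.71585983e-03] 0.09123827573648143 [[-0.895  0.446 -0.001]
 [ 0.446  0.895 -0.001]
 [ 0.    -0.001 -1.   ]]
```

View pics/scene0.png

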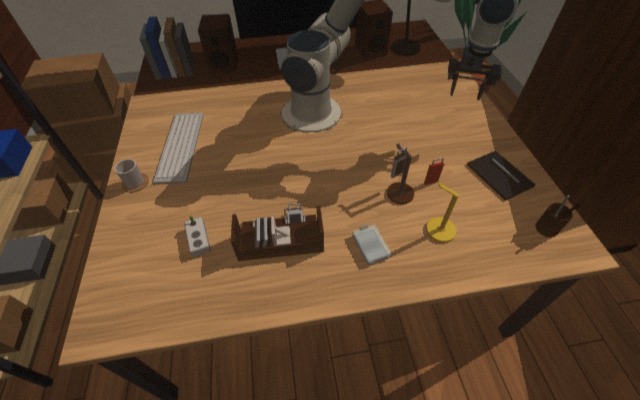

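View pics/top0.png

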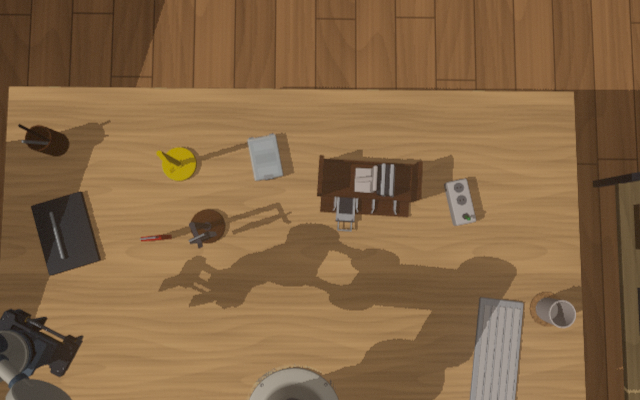

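Scene shows the stand at about (401,180) with a dark slab hanging, a red look-alike at (434,172), a yellow stand at (443,215), the docked carrier at (294,214), and the case at (371,244). In the top view these are the stand (207,227), red (155,238), yellow (178,163), docked (346,208), and the empty bay at about (384,207).

Candidates for the carrier: grey slab on the walnut stand (scene 400,163), the red one (434,172), and the docked one (294,214). I choose the grey one on the walnut stand and check it in a crop.

```bash
python3 - <<'E'
from h import *
a=cv2.imread('pics/scene0.png');b=cv2.imread('pics/top0.png')
r=lambda i,x,y,w,h:cv2.resize(i[y:y+h,x:x+w],(400,300),interpolation=cv2.INTER_CUBIC)
g=np.vstack([np.hstack([r(a,365,140,80,60),r(a,225,190,120,90)]),np.hstack([r(b,170,200,80,60),r(b,310,150,120,90)])])
g=np.clip(g.astype(float)*1.5,0,255).astype(np.uint8)
cv2.imwrite('pics/crop0.png',g)
c=load('top0');
for u,v,z in[(207,227,.014),(347,207,.02),(384,207,.02),(320,213,.01),(408,216,.01),(265,158,.03),(460,203,.042)]:print(u,v,onz(c,u,v,z).round(3))
E
```

```text
207 227 [0.537 0.255 0.014]
347 207 [ 0.596 -0.151  0.02 ]
384 207 [ 0.596 -0.259  0.02 ]
320 213 [ 0.579 -0.073  0.01 ]
408 216 [ 0.571 -0.332  0.01 ]
265 158 [0.737 0.088 0.03 ]
460 203 [ 0.608 -0.477  0.042]
```

View pics/crop0.png

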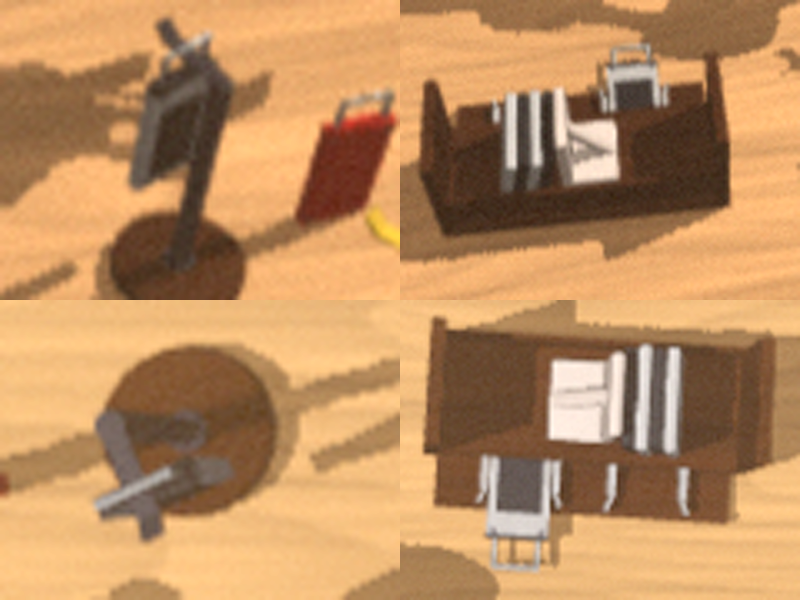

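The crop confirms it: the grey carrier hangs on the walnut hook, the strip running from the post top (top px 192,224) to the tip (200,247). The docked carrier is in the left bay. The empty bay's rails are at top px ~(373,207) and (395,207).

```bash
python3 - <<'E'
from h import *
t=load('top0');s=load('scene0')
p=lambda n,x:print(n,np.round(x,4))
p('foot',onz(t,208,226.4,.014)); p('foot scene',onz(s,365+177/5,140+265/5,.014))
p('posttop',onz(t,192,223.6,.199)); p('tip',onz(t,200,247,.208))
X,e=tri(t,(200,247),s,(398,144.4)); p('tip tri',X);p('e',e)
X,e=tri(t,(192,223.6),s,(408,155)); p('post tri',X);p('e',e)
for u,v in((190,241.6),(204.4,233.6)): p('bail',onz(t,u,v,.2025))
L=onz(t,321.1,211.5,.01);R=onz(t,409.6,216.6,.01); p('cubL',L);p('cubR',R);p('w',np.linalg.norm(L-R)); d=L-R; ya=np.arctan2(d[1],d[0]); p('x yaw deg',np.degrees(ya)-90)
k=3.3333
for n,(a,b) in dict(railL0=(607,510),railL1=(614,465),railR0=(686,515),railR1=(681,468)).items(): p(n,onz(t,310+(a-400)/k,150+(b-300)/k,.023))
E
```

```text
foot [0.5385 0.2521 0.014 ]
foot scene [0.5479 0.251  0.014 ]
posttop [0.5427 0.2533 0.199 ]
tip [0.4842 0.23   0.208 ]
tip tri [0.4842 0.2318 0.2022]
e 0.0011
post tri [0.5421 0.25   0.205 ]
e 0.0037
bail [0.4975 0.2564 0.2025]
bail [0.5176 0.221  0.2025]
cubL [ 0.583  -0.0758  0.01  ]
cubR [ 0.5689 -0.3363  0.01  ]
w 0.2609
x yaw deg -3.0963
railL0 [ 0.5786 -0.2241  0.023 ]
railL1 [ 0.618  -0.2304  0.023 ]
railR0 [ 0.5745 -0.2933  0.023 ]
railR1 [ 0.6156 -0.2893  0.023 ]
```

```bash
cat > go.py <<'E'
from h import *
import sys
def rot(psi,th,flip=0):
    p,t=np.radians([psi,th]); z=np.array([np.cos(t)*np.cos(p),np.cos(t)*np.sin(p),-np.sin(t)])
    y=np.array([-np.sin(p),np.cos(p),0])*(-1 if flip else 1); return np.c_[np.cross(y,z),y,z]
def go(pos,R):
    s=monitor.sense(); R0=Ro.from_rotvec(s['tcp_rot']).as_matrix()
    print('t',round(s['t'],2),'at',s['position'].round(4),'q',s['qpos'].round(3),'gap',round(s['finger_gap'],4),'F',np.round(s['wrist_force'],1))
    print('travel',(R0.T@(np.array(pos)-s['position'])/.05).round(3),'turn',(np.degrees(Ro.from_matrix(R0.T@R).as_rotvec())/8).round(3))
if __name__=='__main__':
    a=[float(x) for x in sys.argv[1:]]; go(a[:3],rot(*a[3:]))   # x y z psi theta flip
E
python3 go.py 0.40 0.19 0.22 22 40 0
```

```text
t 0.1 at [0.2783 0.5592 0.2134] q [ 1.013  0.494  1.346 -0.     1.303 -0.095] gap 0.0912 F [-0.3 -0.6 -0.5]
travel [-5.469 -5.527 -0.126] turn [-2.646 -5.867 -5.656]
```

Emit:
play_rows(plan=[{"travel": [-2.5,-2.5,-0.5],"turn": [0,0,-2.5],"gripper": 0},{"travel": [-5.4,-5.5,-0.5],"turn": [-1.3,-3,-5],"gripper": 0},{"travel": [-5.47,-5.53,-0.13],"turn": [-2.65,-5.87,-5.66],"gripper": 0},{"travel": [-5.47,-5.53,-0.13],"turn": [-2.65,-5.87,-5.66],"gripper": 0},{"travel": [-5.47,-5.53,-0.13],"turn": [-2.65,-5.87,-5.66],"gripper": 0},{"travel": [-5.47,-5.53,-0.13],"turn": [-2.65,-5.87,-5.66],"gripper": 0},{"travel": [-5.47,-5.53,-0.13],"turn": [-2.65,-5.87,-5.66],"gripper": 0},{"travel": [-5.47,-5.53,-0.13],"turn": [-2.65,-5.87,-5.66],"gripper": 0},{"travel": [-5.47,-5.53,-0.13],"turn": [-2.65,-5.87,-5.66],"gripper": 0},{"travel": [-5.47,-5.53,-0.13],"turn": [-2.65,-5.87,-5.66],"gripper": 0},{"travel": [-5.47,-5.53,-0.13],"turn": [-2.65,-5.87,-5.66],"gripper": 0},{"travel": [-5.47,-5.53,-0.13],"turn": [-2.65,-5.87,-5.66],"gripper": 0}])

```text
t: 1.6
position: [0.3833, 0.2175, 0.2698]
tcp_rot: [-0.419, 2.29, 0.136]
wrist_force: [0.6, -0.3, -0.2]
finger_gap: 0.0914
grip_force: 0.0
```

```bash
python3 go.py 0.40 0.19 0.22 22 40 0; python3 -c "
from h import *
s=monitor.sense();print(Ro.from_rotvec(s['tcp_rot']).as_matrix().round(3))"
```

```text
t 1.6 at [0.3833 0.2175 0.2698] q [ 0.47  -0.043  2.332 -1.223  0.119 -0.29 ] gap 0.0914 F [ 0.6 -0.3 -0.2]
travel [ 0.654 -0.598  0.787] turn [-0.351 -0.403  0.005]
[[-0.635 -0.341  0.693]
 [-0.256  0.94   0.227]
 [-0.729 -0.033 -0.684]]
```

```bash
python3 go.py 0.45 0.216 0.27 22 60 0
```

```text
t 1.6 at [0.3833 0.2175 0.2698] q [ 0.47  -0.043  2.332 -1.223  0.119 -0.29 ] gap 0.0914 F [ 0.6 -0.3 -0.2]
travel [-0.843 -0.483  0.914] turn [-0.348  2.096 -0.056]
```

Emit:
play_rows(plan=[{"travel": [-0.84,-0.48,0.91],"turn": [-0.35,2.1,-0.06],"gripper": 0},{"travel": [-0.84,-0.48,0.91],"turn": [-0.35,2.1,-0.06],"gripper": 0},{"travel": [-0.84,-0.48,0.91],"turn": [-0.35,2.1,-0.06],"gripper": 0},{"travel": [-0.84,-0.48,0.91],"turn": [-0.35,2.1,-0.06],"gripper": 0},{"travel": [-0.84,-0.48,0.91],"turn": [-0.35,2.1,-0.06],"gripper": 0},{"travel": [-0.84,-0.48,0.91],"turn": [-0.35,2.1,-0.06],"gripper": 0}])

```text
t: 2.35
position: [0.4506, 0.2165, 0.2707]
tcp_rot: [-0.502, 2.577, 0.137]
wrist_force: [-0.1, -0.2, -0.8]
finger_gap: 0.0913
grip_force: 0.0
```

```bash
python3 go.py 0.45 0.216 0.27 22 60 0; python3 - <<'E'
from h import *
c=snap('wrist','w1'); T=np.array(c['tool_from_camera']); print(c['fov_y'],T.round(3))
s=monitor.sense(); R=Ro.from_rotvec(s['tcp_rot']).as_matrix();print(R.round(3))
for X in ([.4842,.23,.208],[.514,.242,.2],[.542,.253,.199],[.514,.242,.128]): print(X,proj(c,X).round(1))
E
```

```text
t 2.35 at [0.4506 0.2165 0.2707] q [ 0.295  0.045  1.987  0.085  0.59  -1.719] gap 0.0913 F [-0.1 -0.2 -0.8]
travel [ 0.02  -0.005  0.004] turn [ 0.019 -0.004  0.003]
67.375390698928 [[ 0.001 -0.967 -0.254  0.071]
 [ 1.     0.001  0.001  0.001]
 [-0.001 -0.254  0.967 -0.17 ]
 [ 0.     0.     0.     1.   ]]
[[-0.803 -0.377  0.462]
 [-0.325  0.926  0.191]
 [-0.5    0.003 -0.866]]
[0.4842, 0.23, 0.208] [316.2 210.6]
[0.514, 0.242, 0.2] [316.2 228.1]
[0.542, 0.253, 0.199] [316.  246.8]
[0.514, 0.242, 0.128] [316.4 178.4]
```

View pics/w1.png

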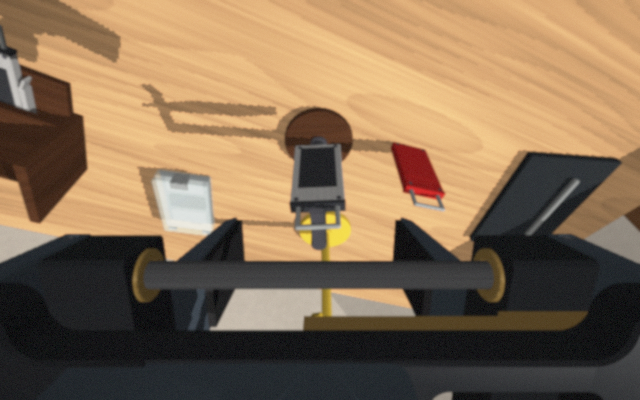

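The wrist view shows the carrier centred between the fingers at (318,190), with its bail at (317,225) on the strip. My projected points fall within 3 px. Red carrier is at (418,172), left alone. Next I tip the tool to 45° at standoff.

```bash
python3 go.py 0.453 0.2185 0.212 22 45 0
```

```text
t 2.4 at [0.4512 0.217  0.2712] q [ 0.294  0.045  1.985  0.088  0.591 -1.722] gap 0.0911 F [1.2 0.9 1.8]
travel [0.553 0.009 1.047] turn [ 0.03  -1.876  0.003]
```

Emit:
play_rows(plan=[{"travel": [0.27,0,0.52],"turn": [0,-0.94,0],"gripper": 0},{"travel": [0.55,0.01,1.05],"turn": [0,-1.88,0],"gripper": 0},{"travel": [0.55,0.01,1.05],"turn": [0,-1.88,0],"gripper": 0},{"travel": [0.55,0.01,1.05],"turn": [0,-1.88,0],"gripper": 0}])

```text
t: 2.9
position: [0.4519, 0.2355, 0.2423]
tcp_rot: [-0.499, 2.37, 0.259]
wrist_force: [0.2, 0.5, 0.8]
finger_gap: 0.0913
grip_force: 0.0
```

```bash
python3 go.py 0.514 0.243 0.146 22 45 0
```

```text
t 2.9 at [0.4519 0.2355 0.2423] q [ 0.253  0.105  2.208  0.979  0.19  -2.644] gap 0.0913 F [0.2 0.5 0.8]
travel [ 0.394 -0.482  2.21 ] turn [ 0.505 -0.371  0.015]
```

```bash
python3 go.py 0.464 0.223 0.242 22 60 0
```

```text
t 2.9 at [0.4519 0.2355 0.2423] q [ 0.253  0.105  2.208  0.979  0.19  -2.644] gap 0.0913 F [0.2 0.5 0.8]
travel [-0.092 -0.329  0.068] turn [0.5   1.504 0.081]
```

Emit:
play_rows(plan=[{"travel": [-0.09,-0.33,0.07],"turn": [0.5,1.5,0.08],"gripper": 0},{"travel": [-0.09,-0.33,0.07],"turn": [0.5,1.5,0.08],"gripper": 0},{"travel": [-0.09,-0.33,0.07],"turn": [0.5,1.5,0.08],"gripper": 0},{"travel": [-0.09,-0.33,0.07],"turn": [0.5,1.5,0.08],"gripper": 0}])

```text
t: 3.4
position: [0.4649, 0.2227, 0.2425]
tcp_rot: [-0.5, 2.576, 0.131]
wrist_force: [-0.0, -0.2, 0.6]
finger_gap: 0.0914
grip_force: 0.0
```

```bash
python3 go.py 0.5135 0.243 0.150 22 60 0
```

```text
t 3.4 at [0.4649 0.2227 0.2425] q [ 0.305  0.115  2.006  0.077  0.5   -1.707] gap 0.0914 F [-0.  -0.2  0.6]
travel [0.013 0.018 2.128] turn [-0.017 -0.002  0.002]
```

Emit:
play_rows(plan=[{"travel": [0,0.01,0.5],"turn": [0,0,0],"gripper": 0},{"travel": [0,0.02,1.0],"turn": [0,0,0],"gripper": 0},{"travel": [0.01,0.02,1.4],"turn": [0,0,0],"gripper": 0},{"travel": [0.01,0.02,1.8],"turn": [0,0,0],"gripper": 0},{"travel": [0.01,0.02,2.12],"turn": [0,0,0],"gripper": 0},{"travel": [0.01,0.02,2.12],"turn": [0,0,0],"gripper": 0}])

```text
t: 4.15
position: [0.5125, 0.2441, 0.1494]
tcp_rot: [-0.502, 2.577, 0.135]
wrist_force: [-0.5, 0.3, 0.6]
finger_gap: 0.0915
grip_force: 0.0
```

```bash
python3 go.py 0.5135 0.243 0.150 22 60 0; python3 - <<'E'
from h import *
c=snap('wrist','w2');g=c['pixels'][60:400,140:500,::-1]
t=snap('top','t2');s=snap('scene','s2')
a=cv2.resize(np.ascontiguousarray(g),(400,378)); b=cv2.resize(np.ascontiguousarray(s['pixels'][120:210,355:450,::-1]),(400,379))
cv2.imwrite('pics/c2.png',np.clip(np.hstack([a,b[:378]]).astype(float)*1.4,0,255).astype(np.uint8))
E
```

```text
t 4.15 at [0.5125 0.2441 0.1494] q [ 0.318  0.359  2.027  0.145  0.237 -1.769] gap 0.0915 F [-0.5  0.3  0.6]
travel [-0.016 -0.027 -0.005] turn [ 0.007 -0.007  0.001]
```

View pics/c2.png

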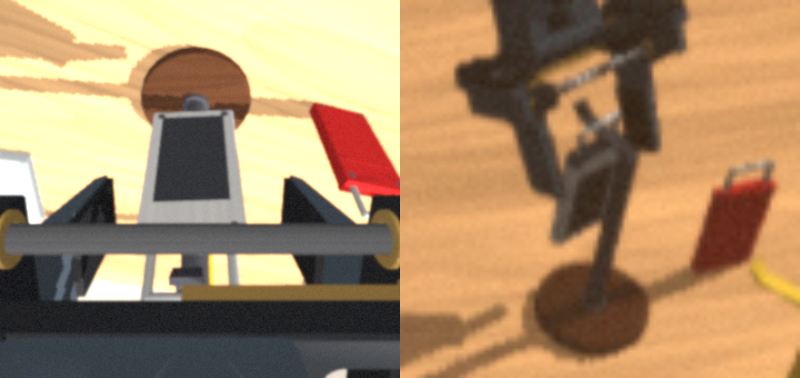

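The fingers straddle the slab's upper part with the strip between them, and nothing is touching. Closing.

Emit:
play_rows(plan=[{"travel": [0,0,0],"turn": [0,0,0],"gripper": 1},{"travel": [0,0,0],"turn": [0,0,0],"gripper": 1},{"travel": [0,0,0],"turn": [0,0,0],"gripper": 1},{"travel": [0,0,0],"turn": [0,0,0],"gripper": 1},{"travel": [0,0,0],"turn": [0,0,0],"gripper": 1},{"travel": [0,0,0],"turn": [0,0,0],"gripper": 1}])

```text
t: 5.05
position: [0.5127, 0.244, 0.1505]
tcp_rot: [-0.501, 2.575, 0.136]
wrist_force: [-0.5, 0.4, 0.1]
finger_gap: 0.0539
grip_force: 29.9
```

```bash
python3 go.py 0.5125 0.2441 0.163 22 60 0; python3 go.py 0.4383 0.214 0.163 22 60 0;python3 go.py 0.4383 0.214 0.20 22 90 0
```

```text
t 5.05 at [0.5127 0.244  0.1505] q [ 0.318  0.356  2.027  0.145  0.238 -1.77 ] gap 0.0539 F [-0.5  0.4  0.1]
travel [-0.122  0.003 -0.218] turn [0.007 0.005 0.   ]
t 5.05 at [0.5127 0.244  0.1505] q [ 0.318  0.356  2.027  0.145  0.238 -1.77 ] gap 0.0539 F [-0.5  0.4  0.1]
travel [ 1.264  0.002 -1.02 ] turn [0.007 0.005 0.   ]
t 5.05 at [0.5127 0.244  0.1505] q [ 0.318  0.356  2.027  0.145  0.238 -1.77 ] gap 0.0539 F [-0.5  0.4  0.1]
travel [ 0.893  0.003 -1.66 ] turn [7.000e-03 3.755e+00 2.000e-03]
```

Emit:
play_rows(plan=[{"travel": [-0.07,0,-0.12],"turn": [0,0,0],"gripper": 1},{"travel": [-0.135,0,-0.235],"turn": [0,0,0],"gripper": 1},{"travel": [-0.135,0,-0.235],"turn": [0,0,0],"gripper": 1},{"travel": [0.055,0,-0.345],"turn": [0,0.31,0],"gripper": 1},{"travel": [0.244,0,-0.457],"turn": [0,0.625,0],"gripper": 1},{"travel": [0.43,0,-0.57],"turn": [0,0.94,0],"gripper": 1},{"travel": [0.62,0,-0.69],"turn": [0,1.25,0],"gripper": 1},{"travel": [0.8,0,-0.81],"turn": [0,1.56,0],"gripper": 1},{"travel": [0.99,0,-0.925],"turn": [0,1.875,0],"gripper": 1},{"travel": [1.17,0,-1.045],"turn": [0,2.19,0],"gripper": 1},{"travel": [1.36,0,-1.165],"turn": [0,2.5,0],"gripper": 1},{"travel": [1.36,0,-1.165],"turn": [0,2.5,0],"gripper": 1}])

```text
t: 6.55
position: [0.4313, 0.2111, 0.167]
tcp_rot: [-0.567, 2.914, 0.051]
wrist_force: [0.2, -0.2, -1.9]
finger_gap: 0.054
grip_force: 29.9
```

```bash
python3 go.py 0.424 0.209 0.167 22 80 0; python3 - <<'E'
from h import *
c=snap('wrist','w3');g=c['pixels'][60:400,140:500,::-1]
s=snap('scene','s3')
a=cv2.resize(np.ascontiguousarray(g),(400,378)); b=cv2.resize(np.ascontiguousarray(s['pixels'][110:200,340:435,::-1]),(400,379))
cv2.imwrite('pics/c3.png',np.clip(np.hstack([a,b[:378]]).astype(float)*1.4,0,255).astype(np.uint8))
E
```

```text
t 6.55 at [0.4313 0.2111 0.167 ] q [ 0.322  0.281  1.896  0.017  0.79  -1.644] gap 0.054 F [ 0.2 -0.2 -1.9]
travel [ 0.148  0.016 -0.027] turn [0.007 0.009 0.002]
```

View pics/c3.png

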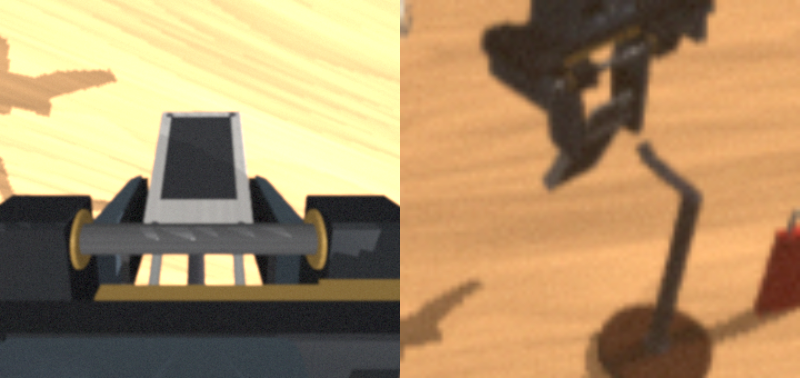

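The carrier is held off the hook, tilted as expected. Next is to carry it over to the clear desk at about (0.47,0.06) with the tool leaned 30° past vertical.

```bash
python3 go.py 0.47 0.06 0.14 8 120 0
```

```text
t 6.65 at [0.4314 0.2111 0.1668] q [ 0.322  0.281  1.896  0.017  0.788 -1.644] gap 0.0537 F [-0.1  0.3 -1.4]
travel [ 0.505 -3.091  0.453] turn [-0.303  4.988  1.764]
```

Emit:
play_rows(plan=[{"travel": [0,0,-0.2],"turn": [0,0.3,0.1],"gripper": 1},{"travel": [0.05,-0.5,-0.2],"turn": [-0.05,1.0,0.4],"gripper": 1},{"travel": [0.15,-1.1,-0.1],"turn": [-0.1,1.8,0.7],"gripper": 1},{"travel": [0.25,-1.7,0.1],"turn": [-0.18,2.8,1.0],"gripper": 1},{"travel": [0.35,-2.3,0.2],"turn": [-0.24,3.8,1.3],"gripper": 1},{"travel": [0.45,-2.8,0.4],"turn": [-0.28,4.5,1.6],"gripper": 1},{"travel": [0.5,-3.09,0.45],"turn": [-0.3,4.99,1.76],"gripper": 1},{"travel": [0.5,-3.09,0.45],"turn": [-0.3,4.99,1.76],"gripper": 1},{"travel": [0.5,-3.09,0.45],"turn": [-0.3,4.99,1.76],"gripper": 1}])

```text
t: 7.78
position: [0.4697, 0.0605, 0.1402]
tcp_rot: [0.184, -2.613, 0.05]
wrist_force: [-0.6, 0.5, -1.8]
finger_gap: 0.054
grip_force: 29.9
```

```bash
python3 go.py 0.47 0.06 0.055 8 120 0; python3 go.py 0.48 0.0605 0.012 8 120 0; python3 - <<'E'
from h import *
c=snap('wrist','w4')
s=snap('scene','s4'); a=c['pixels'][0:400,140:500,::-1];
a=cv2.resize(np.ascontiguousarray(a),(360,400)); b=cv2.resize(np.ascontiguousarray(s['pixels'][100:200,270:380,::-1]),(440,400))
cv2.imwrite('pics/c4.png',np.clip(np.hstack([a,b]).astype(float)*1.4,0,255).astype(np.uint8))
E
```

```text
t 7.78 at [0.4697 0.0605 0.1402] q [ 0.04   0.654  1.406 -0.051  1.603 -1.66 ] gap 0.054 F [-0.6  0.5 -1.8]
travel [-0.855 -0.01   1.473] turn [-0.005  0.001  0.007]
t 7.78 at [0.4697 0.0605 0.1402] q [ 0.04   0.654  1.406 -0.051  1.603 -1.66 ] gap 0.054 F [-0.6  0.5 -1.8]
travel [-1.457 -0.028  2.119] turn [-0.005  0.001  0.007]
```

View pics/c4.png

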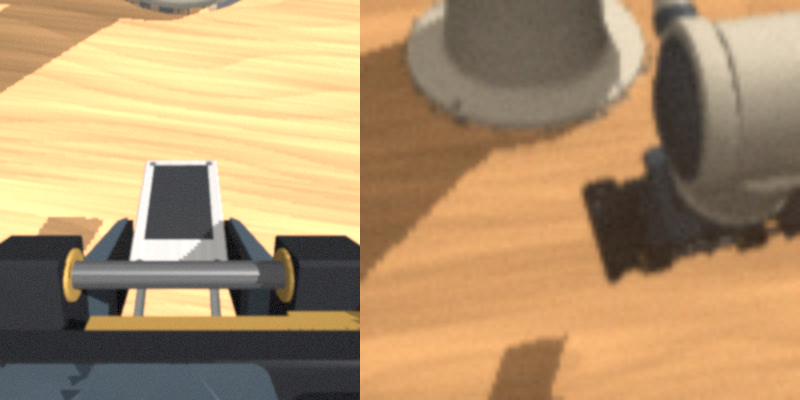

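The slab sits straight between the fingers, nose at wrist px (321,162), and its tilt is as planned (~28° from the tool axis). Lowering until the nose touches.

Emit:
play_rows(plan=[{"travel": [-0.25,0,0.43],"turn": [0,0,0],"gripper": 1},{"travel": [-0.6,0,1.04],"turn": [0,0,0],"gripper": 1},{"travel": [-0.8,0,1.385],"turn": [0,0,0],"gripper": 1},{"travel": [-0.86,0,1.49],"turn": [0,0,0],"gripper": 1},{"travel": [-0.9,0,1.56],"turn": [0,0,0],"gripper": 1},{"travel": [-0.93,0,1.61],"turn": [0,0,0],"gripper": 1}])

```text
t: 8.62
position: [0.4702, 0.06, 0.0478]
tcp_rot: [0.183, -2.612, 0.05]
wrist_force: [-0.4, 0.4, -2.2]
finger_gap: 0.0537
grip_force: 29.9
```

Emit:
play_rows(plan=[{"travel": [-0.03,0,0.05],"turn": [0,0,0],"gripper": 1},{"travel": [-0.06,0,0.1],"turn": [0,0,0],"gripper": 1},{"travel": [-0.09,0,0.155],"turn": [0,0,0],"gripper": 1},{"travel": [-0.12,0,0.21],"turn": [0,0,0],"gripper": 1},{"travel": [-0.12,0,0.21],"turn": [0,0,0],"gripper": 1}])

```text
t: 9.25
position: [0.4698, 0.06, 0.0351]
tcp_rot: [0.183, -2.611, 0.05]
wrist_force: [0.7, 1.2, 1.6]
finger_gap: 0.0539
grip_force: 29.9
```

Emit:
play_rows(plan=[{"travel": [-0.055,0,0.037],"turn": [0,0,0],"gripper": 1},{"travel": [-0.11,0,0.074],"turn": [0,0,0],"gripper": 1},{"travel": [-0.165,0,0.11],"turn": [0,0,0],"gripper": 1},{"travel": [-0.22,0,0.15],"turn": [0,0,0],"gripper": 1},{"travel": [-0.22,0,0.15],"turn": [0,0,0],"gripper": 1}])

```text
t: 9.88
position: [0.4755, 0.0607, 0.0229]
tcp_rot: [0.183, -2.611, 0.05]
wrist_force: [1.4, 1.9, 2.3]
finger_gap: 0.0537
grip_force: 30.0
```

Emit:
play_rows(plan=[{"travel": [-0.04,0,0.04],"turn": [0,0,0],"gripper": 1},{"travel": [-0.08,0,0.08],"turn": [0,0,0],"gripper": 1},{"travel": [-0.12,0,0.12],"turn": [0,0,0],"gripper": 1},{"travel": [-0.16,0,0.16],"turn": [0,0,0],"gripper": 1},{"travel": [-0.16,0,0.16],"turn": [0,0,0],"gripper": 1}])

```text
t: 10.5
position: [0.4787, 0.0609, 0.0121]
tcp_rot: [0.183, -2.612, 0.051]
wrist_force: [2.9, 2.1, 2.1]
finger_gap: 0.0537
grip_force: 30.0
```

```bash
python3 - <<'E'
from h import *
c=snap('wrist','w5')
cv2.imwrite('pics/c5.png',np.clip(c['pixels'][:,:,::-1].astype(float)*1.4,0,255).astype(np.uint8))
E
```

```text
(no output)
```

View pics/c5.png

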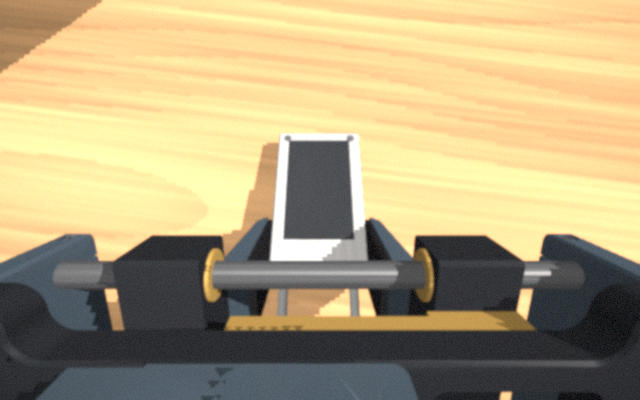

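```bash
python3 - <<'E'
from h import *
c=load('w5')
def at(u1,u2,v,w=.054):
    o,d=ray(c,(u1+u2)/2,v); f=200/np.tan(np.radians(c['fov_y'])/2); return o+d*(f*w/(u2-u1))
a=at(278,360,134);b=at(272.3,367.5,255);print(a,b,np.degrees(np.arcsin((b-a)[2]/np.linalg.norm(b-a))),np.linalg.norm(b-a))
E
```

```text
[0.40759695 0.05269369 0.01709434] [0.486177   0.06434504 0.02370777] 4.758991537940413 0.07971396031679813
```

Emit:
play_rows(plan=[{"travel": [-0.02,0,0.035],"turn": [0,0,0],"gripper": 1},{"travel": [-0.02,0,0.035],"turn": [0,0,0],"gripper": 1},{"travel": [-0.02,0,0.035],"turn": [0,0,0],"gripper": 0},{"travel": [-0.02,0,0.035],"turn": [0,0,0],"gripper": 0},{"travel": [-0.02,0,0.035],"turn": [0,0,0],"gripper": 0},{"travel": [-0.02,0,0.035],"turn": [0,0,0],"gripper": 0},{"travel": [-0.02,0,0.035],"turn": [0,0,0],"gripper": 0}])

```text
t: 11.42
position: [0.4783, 0.0611, 0.0102]
tcp_rot: [0.183, -2.611, 0.05]
wrist_force: [0.3, 0.1, 0.5]
finger_gap: 0.0916
grip_force: 0.0
```

```bash
python3 go.py 0.44 0.056 0.16 8 90 0
```

```text
t 11.43 at [0.4783 0.0611 0.0102] q [ 0.04   0.837  1.449 -0.052  1.379 -1.647] gap 0.0916 F [0.3 0.1 0.5]
travel [ 2.17   0.004 -2.205] turn [-6.00e-03 -3.76e+00  3.00e-03]
```

Emit:
play_rows(plan=[{"travel": [0.2,0,-0.35],"turn": [0,0,0],"gripper": 0},{"travel": [0.6,0,-1.04],"turn": [0,0,0],"gripper": 0},{"travel": [1.2,0,-1.8],"turn": [0,-1.2,0],"gripper": 0},{"travel": [2.17,0,-2.2],"turn": [0,-2.5,0],"gripper": 0},{"travel": [2.17,0,-2.2],"turn": [0,-3.76,0],"gripper": 0},{"travel": [2.17,0,-2.2],"turn": [0,-3.76,0],"gripper": 0},{"travel": [2.17,0,-2.2],"turn": [0,-3.76,0],"gripper": 0},{"travel": [2.17,0,-2.2],"turn": [0,-3.76,0],"gripper": 0}])

```text
t: 12.42
position: [0.4411, 0.0558, 0.1597]
tcp_rot: [0.22, -3.133, 0.001]
wrist_force: [-0.2, 1.0, 0.1]
finger_gap: 0.0909
grip_force: 0.0
```

```bash
python3 - <<'E'
from h import *
c=snap('wrist','w6'); snap('top','t6')
cv2.imwrite('pics/c6.png',np.clip(c['pixels'][:,:,::-1].astype(float)*1.3,0,255).astype(np.uint8))
s=monitor.sense();print(s['t'],s['position'],s['qpos'].round(3))
E
```

```text
12.525 [0.44075304 0.05585803 0.15935547] [-8.000e-03  3.180e-01  1.842e+00 -1.000e-03  9.830e-01 -1.719e+00]
```

View pics/c6.png

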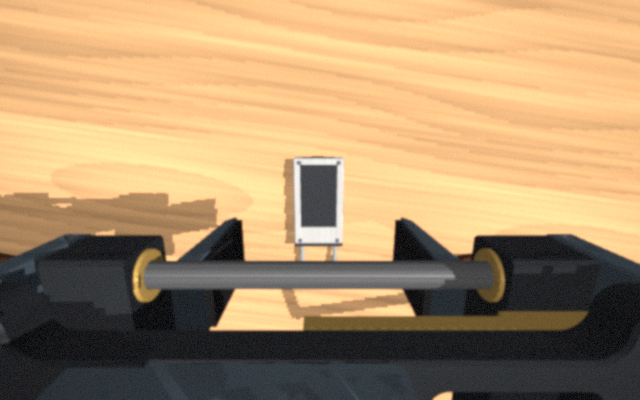

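The carrier lies flat on the desk: nose corners near (295,158)/(344,158), rear corners near (294,244)/(342,244). I get its pose from a contour.

```bash
python3 - <<'E'
from h import *
c=load('w6')
hsv=cv2.cvtColor(c['pixels'],cv2.COLOR_RGB2HSV); m=np.zeros((400,640),np.uint8)
m[150:252,280:358]=(hsv[150:252,280:358,1]<60)*255
cs,_=cv2.findContours(m,cv2.RETR_EXTERNAL,cv2.CHAIN_APPROX_NONE); k=max(cs,key=cv2.contourArea)
m2=np.zeros_like(m);cv2.drawContours(m2,[k],-1,255,-1); m2=cv2.morphologyEx(m2,cv2.MORPH_OPEN,np.ones((9,9)))
k=max(cv2.findContours(m2,cv2.RETR_EXTERNAL,cv2.CHAIN_APPROX_NONE)[0],key=cv2.contourArea)
print(cv2.boundingRect(k))
P=np.array([onz(c,u+.0,v+.0,.012)[:2] for u,v in k[:,0]],np.float32)
print(cv2.minAreaRect(P))
q=[onz(c,u,v,.012)[:2].round(4) for u,v in((294.5,157.5),(344.5,157.5),(293.5,244),(343,244))];print(q)
E
```

```text
(293, 157, 51, 89)
((0.4536704123020172, 0.058691222220659256), (0.09975489974021912, 0.053944073617458344), 8.074065208435059)
[array([0.4083, 0.0272]), array([0.4009, 0.0795]), array([0.5058, 0.038 ]), array([0.4978, 0.0938])]
```

```bash
python3 go.py 0.4953 0.0646 0.002 8.07 90 0
```

```text
t 12.53 at [0.4408 0.0559 0.1594] q [-8.000e-03  3.180e-01  1.842e+00 -1.000e-03  9.830e-01 -1.719e+00] gap 0.091 F [ 0.8 -0.3  0.3]
travel [-1.109  0.022  3.146] turn [-0.004 -0.01  -0.003]
```

Emit:
play_rows(plan=[{"travel": [-0.6,0.01,0.6],"turn": [0,0,0],"gripper": 0},{"travel": [-1.11,0.02,1.5],"turn": [0,0,0],"gripper": 0},{"travel": [-1.11,0.02,2.3],"turn": [0,0,0],"gripper": 0},{"travel": [-1.11,0.02,2.8],"turn": [0,0,0],"gripper": 0},{"travel": [-1.11,0.02,3.05],"turn": [0,0,0],"gripper": 0},{"travel": [-1.11,0.02,3.14],"turn": [0,0,0],"gripper": 0},{"travel": [-1.11,0.02,3.14],"turn": [0,0,0],"gripper": 0}])

```text
t: 13.4
position: [0.4951, 0.0645, 0.0031]
tcp_rot: [-0.22, 3.133, -0.001]
wrist_force: [0.8, 1.0, -0.1]
finger_gap: 0.0909
grip_force: 0.0
```

Emit:
play_rows(plan=[{"travel": [0,0,0],"turn": [0,0,0],"gripper": 1},{"travel": [0,0,0],"turn": [0,0,0],"gripper": 1},{"travel": [0,0,0],"turn": [0,0,0],"gripper": 1},{"travel": [0,0,0],"turn": [0,0,0],"gripper": 1},{"travel": [0,0,0],"turn": [0,0,0],"gripper": 1},{"travel": [0,0,0],"turn": [0,0,0],"gripper": 1}])

```text
t: 14.15
position: [0.4949, 0.0644, 0.0029]
tcp_rot: [-0.22, 3.134, -0.001]
wrist_force: [-1.1, -0.7, 4.8]
finger_gap: 0.0537
grip_force: 30.0
```

```bash
python3 go.py 0.4953 0.0646 0.002 8.07 90 0;python3 go.py 0.4 -0.15 0.16 -3 90 1
python3 - <<'E'
from h import *
c=load('t6'); g=c['pixels'][185:235,310:420,::-1]
cv2.imwrite('pics/c7.png',np.clip(cv2.resize(np.ascontiguousarray(g),(792,360),interpolation=cv2.INTER_CUBIC).astype(float)*1.4,0,255).astype(np.uint8))
E
```

```text
t 14.15 at [0.4949 0.0644 0.0029] q [ 1.000e-02  6.440e-01  1.852e+00 -1.000e-03  6.440e-01 -1.700e+00] gap 0.0537 F [-1.1 -0.7  4.8]
travel [-0.009  0.002  0.019] turn [-0.005  0.002 -0.005]
t 14.15 at [0.4949 0.0644 0.0029] q [ 1.000e-02  6.440e-01  1.852e+00 -1.000e-03  6.440e-01 -1.700e+00] gap 0.0537 F [-1.1 -0.7  4.8]
travel [ 2.477 -3.983 -3.139] turn [-4.0000e-03 -7.0000e-03 -2.1121e+01]
```

View pics/c7.png

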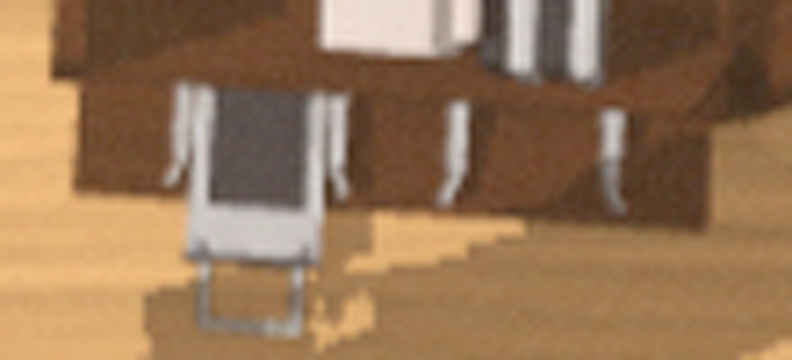

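The top crop shows the empty bay: rails at crop (457,140) and (612,140), mouth flares at about (447,200) and (617,208), and the docked carrier undisturbed. I lift and do the half turn in the direction the last joint allows.

Emit:
play_rows(plan=[{"travel": [0,0,-0.3],"turn": [0,0,0],"gripper": 1},{"travel": [0,0,-0.8],"turn": [0,0,0],"gripper": 1},{"travel": [0.5,0,-1.3],"turn": [0,0,1.2],"gripper": 1},{"travel": [1,0,-1.6],"turn": [0,0,2.4],"gripper": 1},{"travel": [1,0,-1.8],"turn": [0,0,3.6],"gripper": 1},{"travel": [1.5,0,-2],"turn": [0,0,4.8],"gripper": 1},{"travel": [1.5,0,-2],"turn": [0,0,6],"gripper": 1},{"travel": [1.5,0,-2],"turn": [0,0,7.2],"gripper": 1},{"travel": [1.5,0,-2],"turn": [0,0,8.4],"gripper": 1},{"travel": [1.5,0,-2],"turn": [0,0,9.6],"gripper": 1},{"travel": [1.5,0,-2],"turn": [0,0,10.8],"gripper": 1},{"travel": [1.5,0,-2],"turn": [0,0,12],"gripper": 1}])

```text
t: 15.65
position: [0.4203, 0.054, 0.1035]
tcp_rot: [2.187, 2.254, -0.0]
wrist_force: [-0.5, -0.7, -2.2]
finger_gap: 0.0538
grip_force: 30.0
```

```bash
python3 - <<'E'
from h import *
c=load('t6'); p=lambda n,u,v,z:print(n,onz(c,310+u/7.2,185+v/7.2,z).round(4))
p('Lr0',457,105,.023);p('Lr1',455,165,.023);p('Rr0',613,112,.023);p('Rr1',612,172,.023);p('Lm',445,205,.023);p('Rm',620,212,.023)
p('baseL',75,190,.01);p('baseR',710,228,.01); p('dockRL',188,262,.022);p('dockRR',320,262,.022)
E
python3 go.py 0.43 -0.25 0.13 -3 90 1
```

```text
Lr0 [ 0.6178 -0.2283  0.023 ]
Lr1 [ 0.5934 -0.2273  0.023 ]
Rr0 [ 0.6152 -0.2917  0.023 ]
Rr1 [ 0.5908 -0.2911  0.023 ]
Lm [ 0.5772 -0.2232  0.023 ]
Rm [ 0.5746 -0.2942  0.023 ]
baseL [ 0.5833 -0.0738  0.01  ]
baseR [ 0.5687 -0.3333  0.01  ]
dockRL [ 0.5539 -0.1192  0.022 ]
dockRR [ 0.5541 -0.1726  0.022 ]
t 15.65 at [0.4203 0.054  0.1035] q [-1.300e-02  3.890e-01  1.954e+00 -1.000e-03  7.980e-01 -4.200e-02] gap 0.0538 F [-0.5 -0.7 -2.2]
travel [-6.084  0.011 -0.526] turn [6.000e-03 2.000e-03 1.184e+01]
```

Emit:
play_rows(plan=[{"travel": [-0.5,0,-0.2],"turn": [0,0,1.2],"gripper": 1},{"travel": [-1.2,0,-0.4],"turn": [0,0,2.4],"gripper": 1},{"travel": [-2,0,-0.5],"turn": [0,0,3.6],"gripper": 1},{"travel": [-2.8,0,-0.5],"turn": [0,0,4.8],"gripper": 1},{"travel": [-3.6,0,-0.5],"turn": [0,0,6],"gripper": 1},{"travel": [-4.4,0,-0.5],"turn": [0,0,7.2],"gripper": 1},{"travel": [-5.2,0,-0.5],"turn": [0,0,8.4],"gripper": 1},{"travel": [-5.8,0,-0.5],"turn": [0,0,9.6],"gripper": 1},{"travel": [-6.08,0,-0.5],"turn": [0,0,10.8],"gripper": 1},{"travel": [-6.08,0,-0.5],"turn": [0,0,11.84],"gripper": 1},{"travel": [-6.08,0,-0.5],"turn": [0,0,11.84],"gripper": 1},{"travel": [-6.08,0,-0.5],"turn": [0,0,11.84],"gripper": 1}])

```text
t: 17.15
position: [0.4311, -0.2495, 0.1283]
tcp_rot: [3.14, -0.068, 0.0]
wrist_force: [0.8, -0.0, -2.4]
finger_gap: 0.0538
grip_force: 30.0
```

```bash
python3 go.py 0.43 -0.25 0.13 -3 90 1; python3 - <<'E'
from h import *
c=snap('wrist','w8')
cv2.imwrite('pics/c8.png',np.clip(cv2.resize(np.ascontiguousarray(c['pixels'][0:330,120:560,::-1]),(800,600),interpolation=cv2.INTER_CUBIC).astype(float)*1.4,0,255).astype(np.uint8))
E
```

```text
t 17.15 at [ 0.4311 -0.2495  0.1283] q [-6.440e-01  4.300e-01  1.757e+00 -1.000e-03  9.550e-01  9.700e-01] gap 0.0538 F [ 0.8 -0.  -2.4]
travel [-0.022  0.011 -0.033] turn [ 0.005 -0.001  0.066]
```

View pics/c8.png

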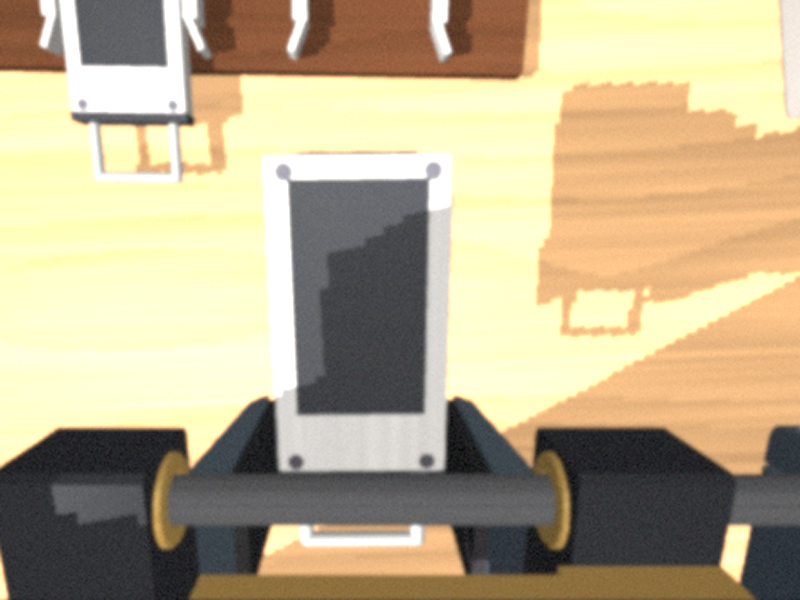

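The held carrier is straight in the grip: nose corners at crop (263,155)/(452,155), rear corners at (279,470)/(446,470). The empty bay's rails are at crop x≈300 and 440, the flare ends at (292,55)/(447,57), and the base edge at y≈75. That was the last picture I'll view; the rest is by numbers.

```bash
python3 - <<'E'
from h import *
c=load('w8'); f=200/np.tan(np.radians(c['fov_y'])/2);k=440/800
W=Ro.from_rotvec(c['s']['tcp_rot']).as_matrix()
def at(u1,u2,v,w=.054):
    o,d=ray(c,120+k*(u1+u2)/2,v*k); return o+d*(f*w/((u2-u1)*k))
a=at(263,452,155);b=at(279,446,470);print('nose',a,'rear',b,'incl',np.degrees(np.arcsin((a-b)[2]/np.linalg.norm(a-b))),np.linalg.norm(a-b), 'yaw',np.degrees(np.arctan2(*(a-b)[1::-1])))
print('tool nose',W.T@(a-c['s']['position']),'rear',W.T@(b-c['s']['position']))
p=lambda n,u,v,z:print(n,onz(c,120+k*u,v*k,z).round(4))
for z in(.12,.131,.135): p('nose z',357.5,155,z); p('rear z',362.5,470,z)
p('Lin',308,5,.023);p('Rin',431,5,.023);p('Lf',298,57,.023);p('Rf',441,58,.023);p('base',190,73,.01);p('baseR',518,77,.01);p('base0',2,67,.01)
p('dockRL',72,112,.022);p('dockRR',190,114,.022);p('dockbail',137,178,.016)
# finer edges: print row intensities across rails
g=cv2.cvtColor(c['pixels'],cv2.COLOR_RGB2GRAY)
for v in(2,5,8,12): print(v,g[v,280:366].tolist())
E
```

```text
nose [ 0.5219497  -0.25112622  0.13284278] rear [ 0.42598651 -0.24859851  0.13702701] incl -2.4957893305470207 0.09608762417071155 yaw -1.5088428134415637
tool nose [ 0.09079865 -0.00228276 -0.00448439] rear [-0.00518359 -0.00066583 -0.00868276]
nose z [ 0.5234 -0.2511  0.12  ]
rear z [ 0.4179 -0.2483  0.12  ]
nose z [ 0.5222 -0.2511  0.131 ]
rear z [ 0.4231 -0.2485  0.131 ]
nose z [ 0.5217 -0.2511  0.135 ]
rear z [ 0.425  -0.2486  0.135 ]
Lin [ 0.5979 -0.2319  0.023 ]
Rin [ 0.5956 -0.2866  0.023 ]
Lf [ 0.5773 -0.226   0.023 ]
Rf [ 0.5742 -0.291   0.023 ]
base [ 0.576  -0.1726  0.01  ]
baseR [ 0.5677 -0.3298  0.01  ]
base0 [ 0.5824 -0.0831  0.01  ]
dockRL [ 0.5589 -0.1187  0.022 ]
dockRR [ 0.5557 -0.1737  0.022 ]
dockbail [ 0.5291 -0.1425  0.016 ]
2 [144, 194, 221, 225, 227, 226, 223, 205, 159, 105, 67, 50, 53, 50, 52, 48, 46, 52, 53, 49, 48, 50, 51, 60, 69, 74, 74, 76, 74, 74, 76, 78, 78, 75, 73, 72, 77, 74, 78, 73, 75, 74, 77, 73, 76, 77, 79, 77, 75, 74, 76, 75, 75, 74, 76, 76, 77, 74, 74, 76, 77, 74, 78, 77, 78, 76, 75, 78, 77, 76, 79, 82, 80, 76, 77, 92, 111, 148, 185, 217, 226, 
[... 424 characters left out ...]
 230, 217, 176, 120, 71, 51, 46, 47, 46, 48, 46, 50, 47, 50, 46, 48, 54, 64, 69, 73, 77, 74, 75, 72, 75, 72, 74, 75, 76, 78, 78, 72, 73, 78, 75, 74, 75, 77, 72, 78, 77, 76, 76, 76, 76, 74, 75, 75, 75, 78, 75, 75, 78, 75, 79, 75, 74, 76, 75, 77, 78, 78, 76, 77, 76, 75, 76, 76, 79, 88, 123, 161, 197, 221, 228, 227, 227, 226, 221, 190]
12 [86, 114, 151, 194, 217, 223, 209, 172, 124, 89, 63, 53, 50, 48, 48, 53, 49, 52, 51, 47, 49, 49, 53, 55, 61, 73, 74, 71, 75, 75, 75, 74, 75, 73, 75, 74, 77, 74, 74, 74, 74, 76, 76, 72, 78, 78, 74, 73, 76, 73, 74, 74, 73, 77, 78, 76, 76, 74, 76, 78, 78, 75, 77, 79, 77, 76, 75, 73, 77, 78, 77, 74, 78, 76, 78, 92, 118, 152, 188, 216, 225, 225, 215, 183, 154, 122]
```

```bash
python3 go.py 0.431 -0.2513 0.0035 -3.2 90 1
```

```text
t 17.2 at [ 0.4312 -0.2495  0.1283] q [-6.440e-01  4.300e-01  1.757e+00 -1.000e-03  9.550e-01  9.710e-01] gap 0.0537 F [-0.3 -0.6 -1.3]
travel [-0.003  0.035  2.496] turn [ 0.005 -0.002  0.088]
```

Emit:
play_rows(plan=[{"travel": [0,0.035,0.6],"turn": [0,0,0.09],"gripper": 1},{"travel": [0,0.035,1.4],"turn": [0,0,0.09],"gripper": 1},{"travel": [0,0.035,2.1],"turn": [0,0,0.09],"gripper": 1},{"travel": [0,0.035,2.3],"turn": [0,0,0.09],"gripper": 1},{"travel": [0,0.035,2.4],"turn": [0,0,0.09],"gripper": 1},{"travel": [0,0.035,2.45],"turn": [0,0,0.09],"gripper": 1},{"travel": [0,0.035,2.49],"turn": [0,0,0.09],"gripper": 1},{"travel": [0,0.035,2.5],"turn": [0,0,0.09],"gripper": 1},{"travel": [0,0.035,2.5],"turn": [0,0,0.09],"gripper": 1}])

```text
t: 18.32
position: [0.4312, -0.2517, 0.0032]
tcp_rot: [3.139, -0.093, 0.001]
wrist_force: [0.7, 0.5, -2.1]
finger_gap: 0.0535
grip_force: 30.0
```

Emit:
play_rows(plan=[{"travel": [0,0,0.02],"turn": [0,0,0],"gripper": 1},{"travel": [0,0,0.03],"turn": [0,0,0],"gripper": 1},{"travel": [0,0,0.03],"turn": [0,0,0],"gripper": 1}])

```text
t: 18.7
position: [0.4313, -0.2517, 0.0028]
tcp_rot: [3.139, -0.093, 0.002]
wrist_force: [-5.9, 2.3, 32.0]
finger_gap: 0.0536
grip_force: 30.0
```

Emit:
play_rows(plan=[{"travel": [0,0,-0.25],"turn": [0,0,0],"gripper": 1},{"travel": [0,0,-0.25],"turn": [0,0,0],"gripper": 1},{"travel": [0.3,0,-0.25],"turn": [0,0,0],"gripper": 1},{"travel": [0.6,0,-0.25],"turn": [0,0,0],"gripper": 1},{"travel": [0.85,0,-0.25],"turn": [0,0,0],"gripper": 1},{"travel": [1.05,0,-0.25],"turn": [0,0,0],"gripper": 1},{"travel": [1.2,0,-0.25],"turn": [0,0,0],"gripper": 1},{"travel": [1.3,0,-0.25],"turn": [0,0,0],"gripper": 1},{"travel": [1.3,0,-0.25],"turn": [0,0,0],"gripper": 1}])

```text
t: 19.82
position: [0.4962, -0.2555, 0.014]
tcp_rot: [3.14, -0.093, 0.0]
wrist_force: [-0.3, 0.3, -2.5]
finger_gap: 0.0539
grip_force: 30.0
```

Emit:
play_rows(plan=[{"travel": [0.1,0,0],"turn": [0,0,0],"gripper": 1},{"travel": [0.2,0,0],"turn": [0,0,0],"gripper": 1},{"travel": [0.3,0,0],"turn": [0,0,0],"gripper": 1},{"travel": [0.4,0,0],"turn": [0,0,0],"gripper": 1},{"travel": [0.4,0,0],"turn": [0,0,0],"gripper": 1}])

```text
t: 20.45
position: [0.5164, -0.2567, 0.014]
tcp_rot: [3.139, -0.093, 0.001]
wrist_force: [-0.2, 0.2, -1.7]
finger_gap: 0.0539
grip_force: 30.0
```

```bash
python3 - <<'E'
from h import *
c=snap('wrist','w9'); g=cv2.cvtColor(c['pixels'],cv2.COLOR_RGB2GRAY)
for v in(70,78,84,90,100): print(v,g[v,250:390].tolist())
for v in (90,120,200): print([np.round(onz(c,u,v,.0235),4).tolist() for u in (320,)])
E
```

```text
70 [238, 239, 239, 239, 239, 239, 240, 240, 237, 218, 170, 124, 102, 90, 76, 63, 53, 51, 52, 50, 49, 51, 50, 43, 49, 51, 50, 46, 53, 50, 50, 49, 53, 50, 53, 56, 51, 49, 46, 64, 70, 72, 74, 77, 74, 74, 72, 74, 77, 77, 74, 74, 77, 76, 73, 75, 76, 73, 78, 75, 75, 76, 73, 72, 78, 78, 78, 74, 75, 74, 72, 75, 77, 76, 73, 73, 74, 72, 75, 77, 74, 78, 74, 72, 76, 75, 72, 77, 75, 74, 75, 76, 77, 78, 78, 73, 75, 72, 78, 74, 75, 76, 73, 75, 73, 75, 79, 71, 75, 72, 76, 75, 76, 75, 74, 79, 76, 79, 95, 124, 147, 161, 182, 207, 226, 235, 239, 238, 238, 238, 239, 239, 240, 238, 234, 211, 146, 81, 57, 51]
78 [239, 240, 239, 240, 240, 240, 240, 239, 238, 224, 186, 135, 107, 99, 90, 68, 58, 55, 56, 52, 55, 52, 59, 53, 53, 48, 52, 55, 55, 52, 54, 58, 52, 55, 54, 51, 56, 56, 53, 60, 67, 76, 74, 78, 72, 74, 74, 72, 68, 67, 71, 78, 81, 83, 83, 78, 80, 80, 79, 80, 78, 78, 76, 74, 73, 67, 63, 63, 60, 60, 61, 67, 83, 81, 84, 82, 80, 79, 75, 73, 73, 73, 67, 65, 65, 66, 73, 77, 82, 83, 84, 79, 84, 80, 80, 75, 72, 74, 73, 69, 61, 62, 62, 60, 58, 59, 63, 66, 77, 78, 80, 81, 76, 72, 73, 71, 66, 62, 82, 120, 155, 17
[... 1499 characters left out ...]
 239, 242, 241, 241, 241, 241, 241, 241, 239, 228, 194, 141, 126, 160, 211, 235, 241, 241, 242, 240, 240, 240, 238, 236, 233, 230, 212, 166, 118, 96, 92, 93, 95, 95, 94, 93, 94, 95, 95, 95, 94, 93, 91, 89, 90, 88, 91, 94, 90, 89, 92, 92, 91, 92, 88, 93, 89, 91, 94, 93, 90, 91, 92, 91, 91, 91, 87, 90, 87, 85, 91, 88, 91, 90, 90, 84, 88, 91, 89, 86, 88, 88, 87, 87, 87, 89, 89, 89, 89, 88, 89, 86, 86, 84, 83, 88, 86, 82, 85, 88, 86, 85, 83, 96, 126, 179, 221, 233, 235, 237, 238, 237, 236, 236, 237, 234, 221, 185, 136, 116, 145, 200, 232, 239, 240, 240, 240, 239, 239, 240, 240, 237, 227, 182, 114, 69, 60, 59, 57]
[[0.6043, -0.2614, 0.0235]]
[[0.5897, -0.2605, 0.0235]]
[[0.5469, -0.2581, 0.0235]]
```

The carrier is centred between the rails (about 1.4 mm and 1.6 mm of clearance). Pushing on into the springs.

Emit:
play_rows(plan=[{"travel": [0.1,0,0.02],"turn": [0,0,0],"gripper": 1},{"travel": [0.2,0,0.03],"turn": [0,0,0],"gripper": 1},{"travel": [0.3,0,0.03],"turn": [0,0,0],"gripper": 1},{"travel": [0.4,0,0.03],"turn": [0,0,0],"gripper": 1},{"travel": [0.5,0,0.03],"turn": [0,0,0],"gripper": 1},{"travel": [0.6,0,0.03],"turn": [0,0,0],"gripper": 1},{"travel": [0.6,0,0.03],"turn": [0,0,0],"gripper": 1}])

```text
t: 21.38
position: [0.5447, -0.2578, 0.0124]
tcp_rot: [-3.14, 0.093, 0.005]
wrist_force: [-9.5, 0.9, 8.0]
finger_gap: 0.0536
grip_force: 30.0
```

Emit:
play_rows(plan=[{"travel": [0.06,0,-0.02],"turn": [0,0,0],"gripper": 1},{"travel": [0.12,0,-0.02],"turn": [0,0,0],"gripper": 1},{"travel": [0.16,0,-0.02],"turn": [0,0,0],"gripper": 1},{"travel": [0.2,0,-0.02],"turn": [0,0,0],"gripper": 1},{"travel": [0.2,0,-0.02],"turn": [0,0,0],"gripper": 1}])

```text
t: 22.0
position: [0.5551, -0.2585, 0.013]
tcp_rot: [-3.14, 0.093, 0.003]
wrist_force: [-3.8, 0.9, -1.9]
finger_gap: 0.0534
grip_force: 30.0
```

Emit:
play_rows(plan=[{"travel": [0.03,0,0],"turn": [0,0,0],"gripper": 1},{"travel": [0.06,0,0],"turn": [0,0,0],"gripper": 1},{"travel": [0.06,0,0],"turn": [0,0,0],"gripper": 1}])

```text
t: 22.38
position: [0.5572, -0.2585, 0.0129]
tcp_rot: [-3.139, 0.093, 0.006]
wrist_force: [-10.6, -0.2, 0.4]
finger_gap: 0.0537
grip_force: 30.0
```

Emit:
play_rows(plan=[{"travel": [0.03,0,0],"turn": [0,0,0],"gripper": 1},{"travel": [0.05,0,0],"turn": [0,0,0],"gripper": 1},{"travel": [0.05,0,0],"turn": [0,0,0],"gripper": 1}])

```text
t: 22.75
position: [0.5573, -0.2584, 0.0127]
tcp_rot: [-3.139, 0.093, 0.012]
wrist_force: [-24.9, -2.0, 9.4]
finger_gap: 0.0532
grip_force: 30.0
```

Emit:
play_rows(plan=[{"travel": [-0.02,0,0],"turn": [0,0,0],"gripper": 1},{"travel": [-0.03,0,0],"turn": [0,0,0],"gripper": 1},{"travel": [-0.03,0,0],"turn": [0,0,0],"gripper": 0},{"travel": [-0.03,0,0],"turn": [0,0,0],"gripper": 0},{"travel": [-0.03,0,0],"turn": [0,0,0],"gripper": 0},{"travel": [-0.03,0,0],"turn": [0,0,0],"gripper": 0},{"travel": [-0.03,0,0],"turn": [0,0,0],"gripper": 0},{"travel": [-0.2,0,-0.2],"turn": [0,0,0],"gripper": 0},{"travel": [-0.5,0,-0.8],"turn": [0,0,0],"gripper": 0},{"travel": [-0.9,0,-1.6],"turn": [0,0,0],"gripper": 0},{"travel": [-1.2,0,-2.4],"turn": [0,0,0],"gripper": 0},{"travel": [-1.2,0,-2.4],"turn": [0,0,0],"gripper": 0}])

```text
t: 24.25
position: [0.5016, -0.2564, 0.1368]
tcp_rot: [3.137, -0.094, 0.007]
wrist_force: [-0.6, -1.1, 0.1]
finger_gap: 0.0912
grip_force: 0.0
```

```bash
python3 - <<'E'
from h import *
c=snap('wrist','w10'); s=monitor.sense();print(s['t'],s['position'],s['tcp_rot'],s['wrist_force'])
hsv=cv2.cvtColor(c['pixels'],cv2.COLOR_RGB2HSV)
m=((hsv[:,:,1]<45)&(hsv[:,:,2]>120)).astype(np.uint8)*255; m[230:]=0
for n,(u,v) in dict(home=proj(c,[.545,-.258,.022]),dock=proj(c,[.565,-.147,.022])).items(): print(n,u.round(),v.round())
cs,_=cv2.findContours(m,cv2.RETR_LIST,cv2.CHAIN_APPROX_SIMPLE)
for k in cs:
    if cv2.contourArea(k)>150: print(cv2.boundingRect(k),cv2.contourArea(k))
for X in([.5272,-.2564,.022],[.555,-.258,.022],[.575,-.259,.023]): print(proj(c,X))
E
```

```text
24.3 [ 0.50150482 -0.25603518  0.13521835] [ 3.13807298 -0.09395131  0.0040241 ] [ 0.29362203 -0.30419157  0.67423328]
home 318.0 154.0
dock 198.0 140.0
(295, 151, 44, 27) 224.5
(178, 151, 46, 28) 275.5
(276, 70, 81, 79) 2834.5
(150, 70, 85, 79) 2865.0
(571, 34, 37, 38) 847.0
(516, 0, 107, 142) 10359.0
(317, 0, 17, 48) 671.0
(279, 0, 21, 47) 656.5
(197, 0, 73, 45) 2548.0
[317.68161432 173.19752968]
[317.62698485 143.71571902]
[317.42277211 121.58006358]
```

```bash
python3 - <<'E'
from h import *
c=load('w10');g=cv2.cvtColor(c['pixels'],cv2.COLOR_RGB2GRAY).astype(float)
for n,a,b in(('home',298,336),('dock',181,219)):
    for l,h in((142,156),(170,184)):
        col=g[l:h,a+8:b-8].mean(1);print(n,col.round().tolist())
a,b=onz(c,317,149,.022),onz(c,200,149,.022);print(a,b,np.degrees(np.arctan2(*(b-a)[1::-1]))-90)
t=snap('top','t10');t0=load('t6');d=cv2.absdiff(t['pixels'],t0['pixels']).max(2);print('case diff',d[130:185,245:288].max(),'docked diff',d[195:232,333:360].max())
print(workorder.sign_off())
E
```

```text
home [224.0, 224.0, 224.0, 223.0, 216.0, 181.0, 123.0, 82.0, 91.0, 128.0, 166.0, 184.0, 189.0, 191.0]
home [176.0, 193.0, 197.0, 183.0, 162.0, 170.0, 184.0, 185.0, 182.0, 185.0, 192.0, 195.0, 195.0, 194.0]
dock [228.0, 229.0, 228.0, 228.0, 223.0, 201.0, 153.0, 105.0, 88.0, 111.0, 152.0, 182.0, 192.0, 194.0]
dock [175.0, 186.0, 191.0, 184.0, 164.0, 160.0, 175.0, 186.0, 185.0, 186.0, 193.0, 198.0, 200.0, 201.0]
[ 0.55015264 -0.25712076  0.022     ] [ 0.55665065 -0.14734441  0.022     ] -3.387565351498907
case diff 8 docked diff 51
the job is handed in; nothing more can be done
None
```

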